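Turn the clay bust to the front and lock the modelling turntable

TASK

The clay bust on the sculptor's turntable stands with its back to the front. Without touching the bust and without leaning hard on the stand, turn the wheel with the fingertips on its rim until the face looks out over the index bracket and the red-marked notch stands over the bracket's socket. Then take the red-handled index pin from the tool rack, press it gently down through that notch until it sits fully home in the socket, let go, and leave everything else where it is.

Things in the scene. Friction and masses are not known exactly. Their poses are not given: they have to be found in the camera images.
- stand: green cast-iron foot of a benchtop modelling turntable, bolted down, 210 mm across; origin on the bench under the wheel's axis. Its own -x is its front: there the index bracket, a green block 60 (radial) x 44 mm, top 72 mm above the bench, reaches from radius 120 to 180 mm, partly under the wheel, with a red pointer line on its outer end. Fingers pressing over 30 N, or the pin over 40 N, spoil it
- hub (a point): point on the wheel's axis, 90 mm above the bench. The wheel: steel disc 300 mm across, 14 mm thick, eight open edge notches 45 degrees apart, 15 mm wide, from radius 130 mm out; on it a dark round rubber facing, 252 mm across, 4 mm thick, giving 1 mm per 12 N. The facing's top is 96 to 108 mm above the bench: set by hand on the spindle, each time differently, and not measured: feel for it
- socket (a point): centre of the floor of the index socket, an upright round blind hole in the bracket block: 13.5 mm wide, 36 mm deep, its mouth 72 mm and its floor 36 mm above the bench, 141 mm in front of the wheel's axis. Its z axis points up
- wheel (a joint): angle of the wheel, rad, counter-clockwise positive seen from above; at 0 or 2 pi the face looks to the stand's front and the red-marked notch is over the socket. Turns without stops against bearing friction of 0.4 N m (plus 0.12 per rad/s), which holds it where it is left. Fingertips pressing the facing near its rim with 10 to 20 N drag it round, with some creep; a lighter touch slips
- mark (a point): middle of the red-marked notch, at radius 141 mm on the wheel (turns with it); two red stripes on the steel flank this notch and a red bar on the rubber, 36 x 12 mm, points to it. Its height does not follow that of the disc
- bust: terracotta-coloured clay head and shoulders on a 76 mm square wooden plinth, 165 mm tall, fixed on the wheel's centre post and turning with it; within 60 mm of the axis. Origin at the centre of the plinth's underside, 111.5 mm above the bench; its own -x is where the face looks. Fresh: not to be touched
- pin: loose steel index pin, upright, 114 mm long, 140 g; origin at the centre of its tip, z up. Tip 5 mm wide, tapering to the 12 mm shank over 18 mm (the taper cams the wheel into line within some 4 mm); collar 26 mm wide at 76 to 80 mm; round red handle, 23 mm wide, at 80 to 114 mm. Starts in a rack hole. Fully home its tip is on the socket floor, its collar 4 to 16 mm clear of the facing's level
- rack: fixed wooden tool block, 190 (x) x 56 (y) x 50 mm; origin under its centre. Three holes 15 mm wide, 40 mm deep (floor 10 mm above the bench), on its x axis at -60, 0 and +60 mm: pin, gouge and rasp stand in them in any order
- gouge: loose gouge standing in the rack, dark wooden handle 22 mm wide, brass ferrule, top 112 mm above the bench; origin at its tip. Leave it
- rasp: loose rasp standing in the rack, yellow handle 24 mm wide, top 110 mm above the bench; origin at its tip. Leave it
- spray: spray can, 62 mm wide, 165 mm tall, green cap, left of the turntable; origin under its centre. Leave it
- jar: amber jar with black lid, 68 mm wide, 85 mm tall; origin under its centre. Leave it
- cup: white plastic cup, 80 mm wide, 90 mm tall; origin under its centre. Leave it
- spatula: spatula lying beyond the rack at the right; origin at its underside. Leave it
- foot_cast: white plaster turned piece, 68 mm wide, 88 mm tall; origin under its centre. Leave it
Not all that is in view belongs to the job. Leave any blue or green look-alike of the pin alone.

How it is judged:
By the outcome, as a careful person would: the job done as asked, in the order asked, and still so for the second after the job is handed in, with the robot touching nothing.
It also fails if it takes over 72 s, if anything falls off the work surface, if the arm or the gripper's body presses on something with over 40 N, if the wrist force passes 120 N, or if a joint passes its speed limit or range.

ROBOT

A 6-joint arm with a two-finger parallel gripper is mounted at the origin on the work surface. World frame = base frame: x ahead of the robot, y to its left, z up, the work surface at z = 0. Lengths are in m, angles in rad, forces in N, time in s.
With the tool pointing down it reaches from about 0.35 to 0.85 m from the base axis. Payload 8.1 kg.
Tool frame: the origin (TCP) lies at the very end of the fingers, on their centre line; the grasp point (between the pads) lies 19 mm behind it; z points along the fingers, y is the line along which they close (so a half turn about z gives the same grasp; the last joint's range is limited). The gripper opens to 93 mm and grips with 3 to 60 N. Pads are 15 mm wide; open, the fingers measure 128 mm over their backs; the gripper's body (75 mm by 188 mm) begins 65 mm behind the grasp point.
Start: joints at [-1.214, 0.13, 1.488, -0, 1.523, -0.085], TCP at [0.257, -0.542, 0.219] pointing down, gripper open.
Joint ranges: [-2.96, 2.96], [-0.89, 2.26], [0.02, 2.5], [-1.34, 4.48], [0, 2.73], [-2.66, 2.66]. Speed limits (rad/s): [2.39, 2.39, 2.79, 3.14, 3.14, 3.14].

INTERFACE

Orientations are given as a rotation vector (axis times angle).
In Python, from plant import monitor, eyes, ticket gives the robot as it stands.
- The arm moves only by the tool arm_command, never from a script. Its argument "deltas" is a list that holds one entry, the list of rows, each a list of 6 numbers: the shift along the world's x, y, z in cm, then the turn, a rotation vector about the world's x, y, z in degrees. In form: [[[tx, ty, tz, rx, ry, rz], ...]]. A call has 1 to 12 rows; each row shifts and turns the commanded pose from where the row before left it; what a row does not reach is not made up. A row lasts 1/12 s, in which the tool goes at most 41.7 mm and 7.16 degrees, less where a joint would pass 70% of its speed; a pose out of reach is approached as far as the arm can. A call is refused whole if a number of a shift passes 4.17 or a number of a turn 7.16, either way. A call with a gripper value outside its range is refused whole. "gripper" is the opening, from -1 (shut) to 1 (fully open), set as the call begins (left out, the last holds). The fingers move at their own pace and stop on an object; "squeeze" is the grip in N (left out, the last holds). Time passes only in rows, so rows that do not move let the fingers close. It gives the time, the measured TCP pose, the force, the opening and the grip force at its end, in the units of the state.
- monitor.read_state(): the state, without advancing time (a new reading comes with each control period).
- eyes.read_camera(name): name is "scene" or "top" or "wrist"; returns the picture (400x640x3 uint8, blue, green, red); there is no depth.
- eyes.camera_model(name): a dict with "fx", "fy", "cx", "cy" (pixels), "rvec" (rotation vector, rad) and "tvec" (3), from world to camera coordinates, as OpenCV has them. Camera axes: x right, y down, z forward; pixel columns grow to the right and rows downward; lengths in m; the calibration is good to about 2 mm. A picture is of the moment at which its call begins: read the wrist's pose just before it. camera_model takes no time and is no camera call; for the wrist camera it gives the pose at the moment of the call.
- ticket.close_job(): hands the job in; it is judged then, once.
The state is a dict: "t": time; "q": joint angles; "dq": joint speeds; "joint_torque": joint torques, N m; "tool_pos": TCP position; "orientation": TCP orientation; "force": force on the tool from outside, world axes, zero at the start; "wrist_torque": the same for the moment, N m; "opening": finger opening in m; "gripper_force": force on a finger pad.
Only numpy, scipy, OpenCV 4.12 (cv2) and the standard library are available. Lean on these libraries where they do the work, as an engineer would, in place of code of your own. Each camera call takes 0.05 s, during which the arm holds its last target. There are 200 camera calls.

## Working session

There is one attempt and no reset: what is moved stays moved. The work goes in short steps, Python scripts to look and compute and a tool call to move; the robot and the scene stay as the last step left them, time stands still between calls to the robot, and variables do not carry over. Pictures are saved under pics/ and viewed, at most 13 in all, crops included, and the job is handed in when it is done.

Besides the shell and the picture viewer there is one more tool, called after "Emit:" as name(argument=value, ...), one argument or row to a line, values as JSON. arm_command: Moves the arm, as the interface text tells. Its arguments: {"type":"object","properties":{"deltas":{"type":"array"},"gripper":{"type":"number"},"squeeze":{"type":"number"}},"required":["deltas"]}

```bash
mkdir -p pics; ls
cat > h.py <<'E'
import numpy as np, cv2
from plant import monitor, eyes, ticket
def model(n):
    m=eyes.camera_model(n); R=cv2.Rodrigues(np.array(m["rvec"],float))[0]; t=np.array(m["tvec"],float).ravel()
    return m,R,t
def ray(M,u,v):
    m,R,t=M; d=R.T@np.array([(u-m["cx"])/m["fx"],(v-m["cy"])/m["fy"],1]); return -R.T@t,d/np.linalg.norm(d)
def plane(M,u,v,z):
    o,d=ray(M,u,v); return o+d*(z-o[2])/d[2]
def tri(*rs):
    A=np.zeros((3,3));b=np.zeros(3)
    for o,d in rs:
        P=np.eye(3)-np.outer(d,d);A+=P;b+=P@o
    p=np.linalg.solve(A,b); return p,[np.linalg.norm((np.eye(3)-np.outer(d,d))@(p-o)) for o,d in rs]
def proj(M,p):
    m,R,t=M; c=R@np.array(p,float)+t; return m["fx"]*c[0]/c[2]+m["cx"],m["fy"]*c[1]/c[2]+m["cy"]
E
python3 - <<'E'
from h import *
for n in("scene","top"):
    im=eyes.read_camera(n); cv2.imwrite(f"pics/{n}0.png",im); M=model(n); print(n,M[0]["fx"],-M[1].T@M[2],M[1][2])
cv2.imwrite("pics/wrist0.png",eyes.read_camera("wrist"))
print(monitor.read_state())
E
```

```text
pics
scene 470.4547539809674 [ 1.37263547 -0.56901149  1.05335355] [-0.60468711  0.39543606 -0.69136374]
top 438.15704779417933 [ 0.38009925 -0.03282976  1.49911392] [ 0.09844986 -0.01177102 -0.99507239]
{'t': 0.15, 'q': array([-1.21436753e+00,  1.30999690e-01,  1.48900196e+00,  5.28419468e-07,
        1.52301203e+00, -8.53905524e-02]), 'dq': array([ 0.00154953, -0.00316041, -0.00273018, -0.0001351 ,  0.0013418 ,
       -0.00180094]), 'joint_torque': array([ 1.09508856e-03, -5.60475004e+01, -4.92336094e+01,  7.68470764e-02,
        3.05428624e-02, -6.62828597e-05]), 'tool_pos': array([ 0.25642508, -0.54196668,  0.21783618]), 'orientation': array([-3.06387347e+00, -6.88068669e-01,  3.00616922e-04]), 'force': array([-0.95694057, -0.10371144, -0.33406382]), 'wrist_torque': array([-0.00909216,  0.04790899,  0.00787254]), 'gripper_force': 0.0, 'opening': 0.0927301621676122}
```

View pics/scene0.png

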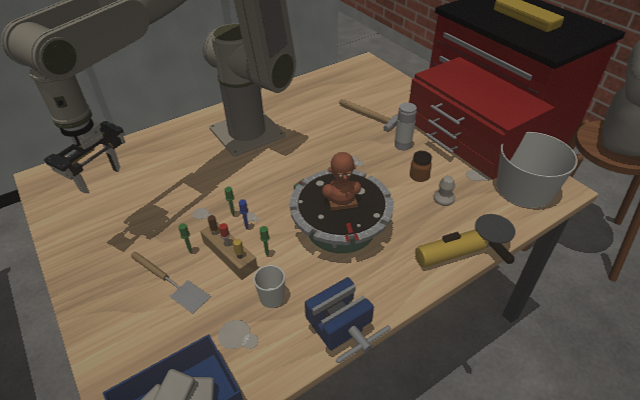

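View pics/top0.png

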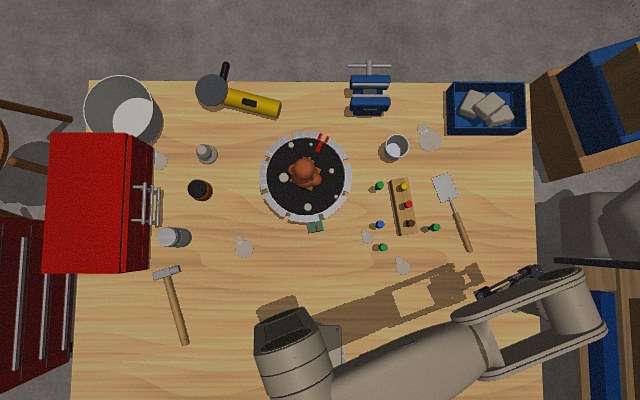

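The scene shows the turntable with the bust and the red mark at about (350,232), and the rack at (228,245) with the red pin in the middle hole. In the top view the wheel is at (305,176), the bracket at (316,226), the red mark at (320,143) and the red pin at (408,204), between the yellow rasp and the dark gouge. There are blue and green decoys around the rack.

Run:
```python
from h import *
for n,rois in(("top",[(250,125,360,240),(380,170,450,250)]),("scene",[(280,160,400,260),(170,180,280,280)])):
    im=cv2.imread(f"pics/{n}0.png"); M=model(n)
    b,g,r=[im[...,i].astype(int) for i in range(3)]
    masks=dict(red=(r>110)&(g<0.35*r)&(b<0.4*r), green=(g>1.25*r)&(g>1.0*b+4)&(g>40), yellow=(r>120)&(g>0.7*r)&(b<0.35*r))
    for k,m in masks.items():
        c,l,s,ce=cv2.connectedComponentsWithStats(m.astype(np.uint8))
        for i in range(1,c):
            x,y=ce[i]
            if s[i,4]>=4 and any(R[0]<x<R[2] and R[1]<y<R[3] for R in rois): print(n,k,s[i],ce[i].round(1),plane(M,x,y,0.1).round(4))
    if n=="top":
        gr=cv2.GaussianBlur(im,(3,3),0).max(2); d=(gr<75).astype(np.uint8); q=np.zeros_like(d); q[125:225,250:360]=d[125:225,250:360]
        c,l,s,ce=cv2.connectedComponentsWithStats(q); i=1+s[1:,4].argmax(); print(s[i])
        ct=max(cv2.findContours((l==i).astype(np.uint8),0,1)[0],key=cv2.contourArea)
        print(cv2.fitEllipse(cv2.convexHull(ct)))
crop=lambda n,x0,y0,x1,y1,k:cv2.resize(cv2.imread(f"pics/{n}0.png")[y0:y1,x0:x1],None,fx=k,fy=k,interpolation=2)
a=crop("top",250,120,450,250,4);b_=crop("scene",170,140,410,290,3)
b_=cv2.copyMakeBorder(b_[:440],0,0,0,800-720,0)
cv2.imwrite("pics/c1.png",crop("top",250,120,450,250,4))
```

```text
top red [318 133   4   7  15] [319.3 135.8] [ 0.7273 -0.0356  0.1   ]
top red [325 136   4   7  12] [326.3 139. ] [ 0.7169 -0.0584  0.1   ]
top red [316 141   7  11  39] [318.8 146.1] [ 0.6931 -0.034   0.1   ]
top red [406 201   6   6  33] [408.6 203.6] [ 0.5071 -0.3233  0.1   ]
top red [315 225   3   6  11] [315.9 227.5] [ 0.4293 -0.0259  0.1   ]
top green [309 215  14  18 124] [316.  225.5] [ 0.4354 -0.0262  0.1   ]
top green [428 224  12   8  53] [434.8 226.8] [ 0.433  -0.4063  0.1   ]
top green [378 243  10   8  50] [382.6 246.9] [ 0.3684 -0.2383  0.1   ]
top yellow [401 182   7   7  37] [404.3 185.5] [ 0.5656 -0.3105  0.1   ]
[ 267  138   77   77 3727]
((305.06646728515625, 176.06546020507812), (76.69052124023438, 77.39117431640625), 81.37590789794922)
scene green [294 183   5   3   7] [296.1 184.1] [ 0.4526 -0.0526  0.1   ]
scene green [225 187   9  29 121] [229.3 197.5] [ 0.3901 -0.2447  0.1   ]
scene green [179 223  12  29 118] [184.2 234.5] [ 0.452  -0.4103  0.1   ]
scene green [260 226   9  30 134] [264.3 236.9] [ 0.5837 -0.2349  0.1   ]
```

View pics/c1.png

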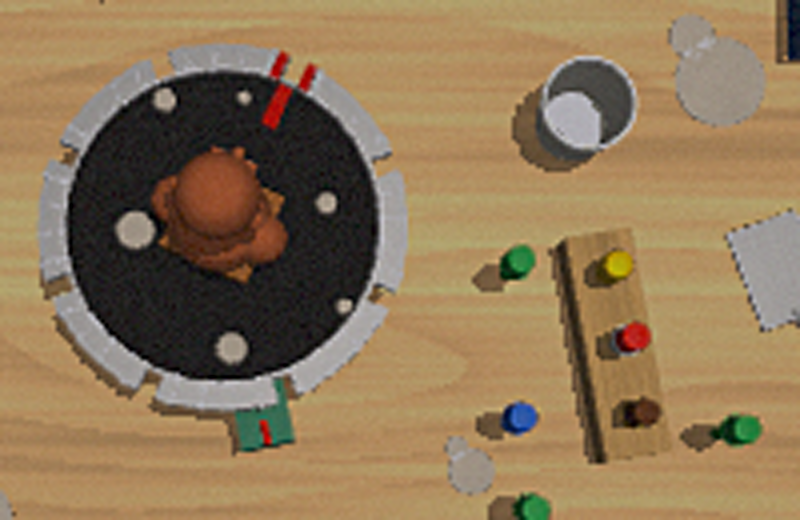

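The crop shows the red notch pointing up and slightly right (285,80 in the crop), the bracket with its red line at (265,432), and the red pin at (633,338) in the middle rack hole. The rasp is in the far hole and the gouge in the near one.

Run:
```python
from h import *
T=model("top");S=model("scene")
hub=plane(T,305.07,176.07,.102); print("hub",hub)
def pol(p): d=p[:2]-hub[:2]; return np.hypot(*d).round(4),np.degrees(np.arctan2(d[1],d[0])).round(2)
for n,u,v,z in(("s1",319.3,135.8,.098),("s2",326.3,139,.098),("bar",318.8,146.1,.102),("ptr",315.9,227.5,.072),("grn",316,225.5,.072)):
    p=plane(T,u,v,z);print(n,p.round(4),pol(p))
im=cv2.imread("pics/scene0.png"); b,g,r=[im[...,i].astype(int) for i in range(3)]
m=((r>70)&(g<0.4*r)&(b<0.5*r)).astype(np.uint8)
c,l,s,ce=cv2.connectedComponentsWithStats(m)
for i in range(1,c):
    if s[i,4]>4 and 170<ce[i][0]<400 and 150<ce[i][1]<280: print(s[i],ce[i].round(1))
# facing ellipse centre in scene -> height check
d=(cv2.GaussianBlur(im,(3,3),0).max(2)<62).astype(np.uint8); q=np.zeros_like(d); q[160:245,285:400]=d[160:245,285:400]
c,l,s,ce=cv2.connectedComponentsWithStats(q);i=1+s[1:,4].argmax();print(s[i])
for z in(.096,.102,.108):
    # projected facing circle bounds
    P=np.array([proj(S,[hub[0]+.126*np.cos(a),hub[1]+.126*np.sin(a),z]) for a in np.linspace(0,6.28,200)]);print(z,P.min(0),P.max(0))
print("pin head ray top",plane(T,408.6,203.6,.114+.01))
cv2.imwrite("pics/c2.png",cv2.resize(im[150:270,170:400],None,fx=3.4,fy=3.4,interpolation=2))
```

```text
hub [0.5943303  0.00978295 0.102     ]
s1 [ 0.7278 -0.0355  0.098 ] (np.float64(0.141), np.float64(-18.73))
s2 [ 0.7173 -0.0583  0.098 ] (np.float64(0.1406), np.float64(-28.97))
bar [ 0.6928 -0.034   0.102 ] (np.float64(0.1077), np.float64(-23.97))
ptr [ 0.4302 -0.0258  0.072 ] (np.float64(0.168), np.float64(-167.78))
grn [ 0.4367 -0.0261  0.072 ] (np.float64(0.1617), np.float64(-167.19))
[347 223   5  10  26] [348.9 227.4]
[220 224   7   5  30] [222.9 226.1]
[346 235   3   6  11] [346.9 237.7]
[355 234   3   6  10] [356.1 236.8]
[ 299  174   86   61 2944]
0.096 [296.81133938 175.26086782] [384.15831927 236.73387864]
0.102 [296.71214007 173.79173847] [384.32752112 235.25499381]
0.108 [296.6123312  172.31416874] [384.49776801 233.76638744]
pin head ray top [ 0.50483901 -0.31841565  0.124     ]
```

View pics/c2.png

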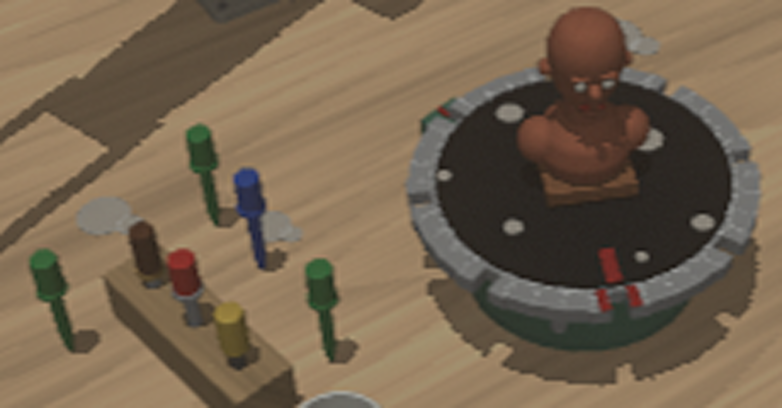

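The face looks towards the mark, which is at −24° azimuth. The bracket is at about −167.6°, so the wheel must turn about 144° clockwise. I'll set the closed fingertips at azimuth 290°, radius 112 mm, with the gripper's thin side facing the axis.

Emit:
arm_command(
  deltas=[
    [[1.57,1.86,0,0,0,3.53],[1.57,1.86,0,0,0,3.53],[1.57,1.86,0,0,0,3.53],[1.57,1.86,0,0,0,3.53],[1.57,1.86,0,0,0,3.53],[1.57,1.86,0,0,0,3.53],[1.57,1.86,0,0,0,3.53],[1.57,1.86,0,0,0,3.53],[1.57,1.86,0,0,0,3.53],[1.57,1.86,0,0,0,3.53],[1.57,1.86,0,0,0,3.53],[1.57,1.86,0,0,0,3.53]],
  ],
  gripper=-1,
  squeeze=10,
)

```text
t: 1.15
tool_pos: [0.4455, -0.3181, 0.2184]
orientation: [-2.607, -1.753, 0.0]
force: [-0.1, -0.9, 0.4]
opening: 0.0181
gripper_force: 0.0
```

Run:
```python
from h import *
T=model("top");S=model("scene")
# pin head from two views
print("pin",tri(ray(T,408.6,203.6),ray(S,222.9,226.1)))
print("bar",tri(ray(T,318.8,146.1),ray(S,348.9,227.4)))
print("s",tri(ray(T,319.3,135.8),ray(S,356.1,236.8)),tri(ray(T,326.3,139),ray(S,346.9,237.7)))
```

```text
pin (array([ 0.50532371, -0.31738144,  0.12382903]), [np.float64(0.0011548792383660807), np.float64(0.0011548792383662858)])
bar (array([ 0.69161735, -0.03312603,  0.10951297]), [np.float64(0.0010046061321178047), np.float64(0.0010046061321178229)])
s (array([ 0.72659755, -0.0347275 ,  0.10481869]), [np.float64(0.0008597502895491627), np.float64(0.0008597502895493311)]) (array([ 0.71591849, -0.05742537,  0.10586031]), [np.float64(0.0008859133457870917), np.float64(0.0008859133457871272)])
```

Emit:
arm_command(
  deltas=[
    [[1.57,1.86,0,0,0,3.53],[1.57,1.86,0,0,0,3.53],[1.57,1.86,0,0,0,3.53],[1.57,1.86,0,0,0,3.53],[1.57,1.86,0,0,0,3.53],[1.57,1.86,0,0,0,3.53],[1.57,1.86,0,0,0,3.53],[1.57,1.86,0,0,0,3.53],[1.57,1.86,0,0,0,3.53],[1.57,1.86,0,0,0,3.53],[1.57,1.86,0,0,0,3.53],[1.57,1.86,0,0,0,3.53]],
  ],
)

```text
t: 2.15
tool_pos: [0.6338, -0.0949, 0.2181]
orientation: [-1.797, -2.576, 0.0]
force: [0.4, 0.3, -0.2]
opening: 0.0005
gripper_force: 0.0
```

Emit:
arm_command(
  deltas=[
    [[0,0,-1.5,0,0,0],[0,0,-2.5,0,0,0],[0,0,-2.5,0,0,0],[0,0,-2.0,0,0,0],[0,0,-1.2,0,0,0],[0,0,-0.6,0,0,0],[0,0,0,0,0,0],[0,0,0,0,0,0]],
  ],
)

```text
t: 2.82
tool_pos: [0.6338, -0.0962, 0.1165]
orientation: [1.801, 2.573, 0.001]
force: [0.3, 0.1, 0.1]
opening: 0.0004
gripper_force: 0.0
```

Emit:
arm_command(
  deltas=[
    [[0,0,-0.3,0,0,0],[0,0,-0.2,0,0,0],[0,0,-0.15,0,0,0],[0,0,-0.1,0,0,0],[0,0,0,0,0,0],[0,0,0,0,0,0]],
  ],
)

```text
t: 3.32
tool_pos: [0.6334, -0.096, 0.1083]
orientation: [1.801, 2.574, 0.0]
force: [0.2, 0.5, -0.2]
opening: 0.0004
gripper_force: 0.0
```

Emit:
arm_command(
  deltas=[
    [[0,0,-0.05,0,0,0],[0,0,-0.05,0,0,0],[0,0,-0.05,0,0,0],[0,0,0,0,0,0],[0,0,0,0,0,0]],
  ],
)

```text
t: 3.73
tool_pos: [0.6335, -0.096, 0.1073]
orientation: [1.801, 2.574, 0.0]
force: [-2.1, 0.2, 4.5]
opening: 0.0004
gripper_force: 2.4
```

Emit:
arm_command(
  deltas=[
    [[0,0,-0.04,0,0,0],[0,0,-0.04,0,0,0],[0,0,0,0,0,0],[0,0,0,0,0,0]],
  ],
)

```text
t: 4.07
tool_pos: [0.6336, -0.096, 0.107]
orientation: [1.801, 2.573, 0.0]
force: [-3.6, 0.8, 8.7]
opening: 0.0006
gripper_force: 4.2
```

Emit:
arm_command(
  deltas=[
    [[0,0,-0.05,0,0,0],[0,0,-0.05,0,0,0],[0,0,-0.05,0,0,0],[0,0,0,0,0,0],[0,0,0,0,0,0]],
  ],
)

```text
t: 4.48
tool_pos: [0.6342, -0.0959, 0.1065]
orientation: [1.8, 2.573, 0.002]
force: [-4.3, 1.2, 12.4]
opening: 0.0008
gripper_force: 6.5
```

Run:
```python
import numpy as np
c=np.array([.5943,.0098]);p=np.array([.6336,-.096]);print(np.hypot(*(p-c)),np.degrees(np.arctan2(*(p-c)[::-1])))
th0=290.4;r=.1125
f=lambda a:np.array([r*np.cos(np.radians(a)),r*np.sin(np.radians(a))])*100
a=th0;out=[]
st=[1,2,3]+[4]*33
for i,s in enumerate(st):
    d=f(a-s)-f(a);a-=s;out.append([round(d[0],2),round(d[1],2),0,0,0,-s])
    if i%12==11: print(out,th0-a);out=[]
```

```text
0.11286332442383576 -69.62220510084829
[[np.float64(-0.18), np.float64(-0.07), 0, 0, 0, -1], [np.float64(-0.37), np.float64(-0.12), 0, 0, 0, -2], [np.float64(-0.57), np.float64(-0.16), 0, 0, 0, -3], [np.float64(-0.77), np.float64(-0.17), 0, 0, 0, -4], [np.float64(-0.78), np.float64(-0.11), 0, 0, 0, -4], [np.float64(-0.78), np.float64(-0.06), 0, 0, 0, -4], [np.float64(-0.79), np.float64(-0.01), 0, 0, 0, -4], [np.float64(-0.78), np.float64(0.05), 0, 0, 0, -4], [np.float64(-0.78), np.float64(0.1), 0, 0, 0, -4], [np.float64(-0.77), np.float64(0.16), 0, 0, 0, -4], [np.float64(-0.76), np.float64(0.21), 0, 0, 0, -4], [np.float64(-0.74), np.float64(0.26), 0, 0, 0, -4]] 42.0
[[np.float64(-0.72), np.float64(0.31), 0, 0, 0, -4], [np.float64(-0.7), np.float64(0.36), 0, 0, 0, -4], [np.float64(-0.67), np.float64(0.41), 0, 0, 0, -4], [np.float64(-0.64), np.float64(0.46), 0, 0, 0, -4], [np.float64(-0.61), np.float64(0.5), 0, 0, 0, -4], [np.float64(-0.57), np.float64(0.54), 0, 0, 0, -4], [np.float64(-0.53), np.float64(0.58), 0, 0, 0, -4], [np.float64(-0.49), np.float64(0.62), 0, 0, 0, -4], [np.float64(-0.44), np.float64(0.65), 0, 0, 0, -4], [np.float64(-0.4), np.float64(0.68), 0, 0, 0, -4], [np.float64(-0.35), np.float64(0.7), 0, 0, 0, -4], [np.float64(-0.3), np.float64(0.73), 0, 0, 0, -4]] 90.0
[[np.float64(-0.25), np.float64(0.75), 0, 0, 0, -4], [np.float64(-0.2), np.float64(0.76), 0, 0, 0, -4], [np.float64(-0.14), np.float64(0.77), 0, 0, 0, -4], [np.float64(-0.09), np.float64(0.78), 0, 0, 0, -4], [np.float64(-0.03), np.float64(0.78), 0, 0, 0, -4], [np.float64(0.02), np.float64(0.78), 0, 0, 0, -4], [np.float64(0.08), np.float64(0.78), 0, 0, 0, -4], [np.float64(0.13), np.float64(0.77), 0, 0, 0, -4], [np.float64(0.18), np.float64(0.76), 0, 0, 0, -4], [np.float64(0.24), np.float64(0.75), 0, 0, 0, -4], [np.float64(0.29), np.float64(0.73), 0, 0, 0, -4], [np.float64(0.34), np.float64(0.71), 0, 0, 0, -4]] 138.0
```

Emit:
arm_command(
  deltas=[
    [[-0.18,-0.07,-0.05,0,0,-1],[-0.37,-0.12,0,0,0,-2],[-0.57,-0.16,0,0,0,-3],[-0.77,-0.17,0,0,0,-4],[-0.78,-0.11,0,0,0,-4],[-0.78,-0.06,0,0,0,-4],[-0.79,-0.01,0,0,0,-4],[-0.78,0.05,0,0,0,-4],[-0.78,0.1,0,0,0,-4],[-0.77,0.16,0,0,0,-4],[-0.76,0.21,0,0,0,-4],[-0.74,0.26,0,0,0,-4]],
  ],
)

```text
t: 5.48
tool_pos: [0.5555, -0.0958, 0.1068]
orientation: [2.602, 1.75, 0.008]
force: [4.2, 0.3, 10.0]
opening: 0.0003
gripper_force: 5.0
```

Emit:
arm_command(
  deltas=[
    [[-0.72,0.31,-0.04,0,0,-4],[-0.7,0.36,-0.03,0,0,-4],[-0.67,0.41,0,0,0,-4],[-0.64,0.46,0,0,0,-4],[-0.61,0.5,0,0,0,-4],[-0.57,0.54,0,0,0,-4]],
  ],
)

```text
t: 5.98
tool_pos: [0.5163, -0.0708, 0.1064]
orientation: [2.909, 1.17, 0.009]
force: [2.1, -4.1, 14.1]
opening: 0.0008
gripper_force: 6.9
```

Run:
```python
from h import *
s=monitor.read_state();print(s["force"],s["tool_pos"],s["q"])
cv2.imwrite("pics/t2.png",eyes.read_camera("top"));cv2.imwrite("pics/s2.png",eyes.read_camera("scene"))
def red(f):
    im=cv2.imread(f);b,g,r=[im[...,i].astype(int) for i in range(3)]
    c,l,s,ce=cv2.connectedComponentsWithStats(((r>110)&(g<0.35*r)&(b<0.4*r)).astype(np.uint8)); return [(s[i,4],ce[i].round(1)) for i in range(1,c) if s[i,4]>4]
T=model("top");h=np.array([.5943,.0098])
for a,(u,v) in red("pics/t2.png"):
    p=plane(T,u,v,.106)[:2]-h
    if np.hypot(*p)<.2: print(a,u,v,np.hypot(*p),np.degrees(np.arctan2(p[1],p[0])))
```

```text
[ 2.09666068 -4.07137339 14.05746889] [ 0.51634984 -0.07084285  0.10644134] [-2.33713049e-01 -7.01677337e-03  1.84071734e+00 -1.47031289e-03
  1.30012293e+00  5.72740253e-01]
6 316.3 228.8 0.17345621853484006 -167.671347081258
```

Emit:
arm_command(
  deltas=[
    [[-0.53,0.58,0,0,0,-4],[-0.49,0.62,0,0,0,-4],[-0.44,0.65,0,0,0,-4],[-0.4,0.68,0,0,0,-4],[-0.35,0.7,0,0,0,-4],[-0.3,0.73,0,0,0,-4]],
  ],
)

```text
t: 6.58
tool_pos: [0.4903, -0.0314, 0.1061]
orientation: [3.091, 0.54, 0.006]
force: [-4.3, -5.5, 17.4]
opening: 0.0004
gripper_force: 8.7
```

Emit:
arm_command(
  deltas=[
    [[-0.25,0.75,0,0,0,-4],[-0.2,0.76,0,0,0,-4],[-0.14,0.77,0,0,0,-4],[-0.09,0.78,0,0,0,-4],[-0.03,0.78,0,0,0,-4],[0.02,0.78,0,0,0,-4]],
  ],
)

```text
t: 7.08
tool_pos: [0.4826, 0.0156, 0.1058]
orientation: [3.137, -0.115, 0.004]
force: [-8.4, -3.9, 20.4]
opening: 0.0005
gripper_force: 10.3
```

```bash
cat > red.py <<'E'
from h import *
def red(im):
    b,g,r=[im[...,i].astype(int) for i in range(3)]
    c,l,s,ce=cv2.connectedComponentsWithStats(((r>90)&(g<0.38*r)&(b<0.45*r)).astype(np.uint8)); return [(s[i,4],ce[i].round(1)) for i in range(1,c) if s[i,4]>4]
def show(tag):
    h=np.array([.5943,.0098])
    for n in("top","scene"):
        im=eyes.read_camera(n);cv2.imwrite(f"pics/{n}{tag}.png",im);T=model(n)
        for a,(u,v) in red(im):
            p=plane(T,u,v,.1045)[:2]-h
            if np.hypot(*p)<.2: print(n,a,u,v,np.hypot(*p).round(4),np.degrees(np.arctan2(p[1],p[0])).round(2))
E
python3 -c "
from red import *
s=monitor.read_state();print(s['force'],s['tool_pos'],s['q']);show(3)"
```

```text
[-8.35885075 -3.87600916 20.35873185] [0.48255706 0.01559632 0.10582062] [-0.07240995 -0.10801173  1.93876066 -0.00201125  1.30824727  1.57191816]
top 18 337.6 204.1 0.1383 -130.78
scene 6 302.8 195.5 0.1127 -138.32
scene 5 308.8 196.4 0.0946 -138.59
```

Emit:
arm_command(
  deltas=[
    [[0.08,0.78,0.06,0,0,-4],[0.13,0.77,0,0,0,-4],[0.18,0.76,0,0,0,-4],[0.24,0.75,0,0,0,-4],[0.29,0.73,0,0,0,-4],[0.25,0.53,0,0,0,-3],[0,0,0,0,0,0]],
  ],
)

```text
t: 7.77
tool_pos: [0.4948, 0.061, 0.1062]
orientation: [-3.052, 0.736, -0.004]
force: [-4.2, 4.8, 15.6]
opening: 0.0005
gripper_force: 8.2
```

```bash
python3 -c "
from red import *
s=monitor.read_state();print(s['force'],s['tool_pos'],s['q']);show(4)
a=cv2.imread('pics/top4.png')[120:250,250:400];b=cv2.imread('pics/scene4.png')[150:260,280:410]
cv2.imwrite('pics/c4.png',np.hstack([cv2.resize(a,(460,400),interpolation=2),cv2.resize(b,(340,400),interpolation=2)]))"
```

```text
[-4.18714796  4.82426461 15.5777891 ] [0.49480401 0.06100993 0.10617908] [ 1.88200348e-02 -6.48620829e-02  1.89757068e+00  1.33813891e-03
  1.30567563e+00  2.06281660e+00]
top 16 315.1 203.0 0.0931 -159.38
top 16 323.1 215.2 0.139 -155.11
top 10 316.5 218.7 0.1423 -164.72
top 11 315.9 227.5 0.1691 -167.8
scene 5 300.2 185.0 0.1393 -155.9
scene 10 313.4 187.5 0.1001 -162.29
```

View pics/c4.png

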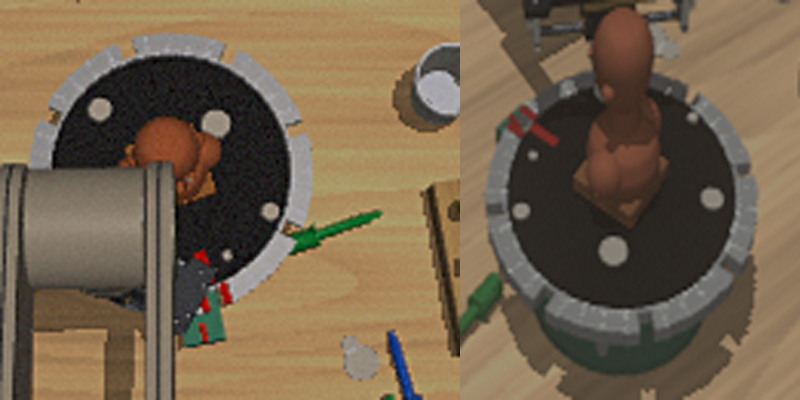

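The crop shows the mark nearly at the bracket, with stripes at (225,293) and (205,310). One green and one blue look-alike now lie on the bench, though they stood upright before. I'll check when and why that happened.

```bash
python3 -c "
import cv2,numpy as np
t=lambda f:cv2.resize(cv2.imread(f'pics/{f}.png')[130:260,300:460],(400,325),interpolation=2)
cv2.imwrite('pics/c5.png',np.vstack([np.hstack([t('top0'),t('t2')]),np.hstack([t('top3'),t('top4')])])[:600])"
```

```text
(no output)
```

View pics/c5.png

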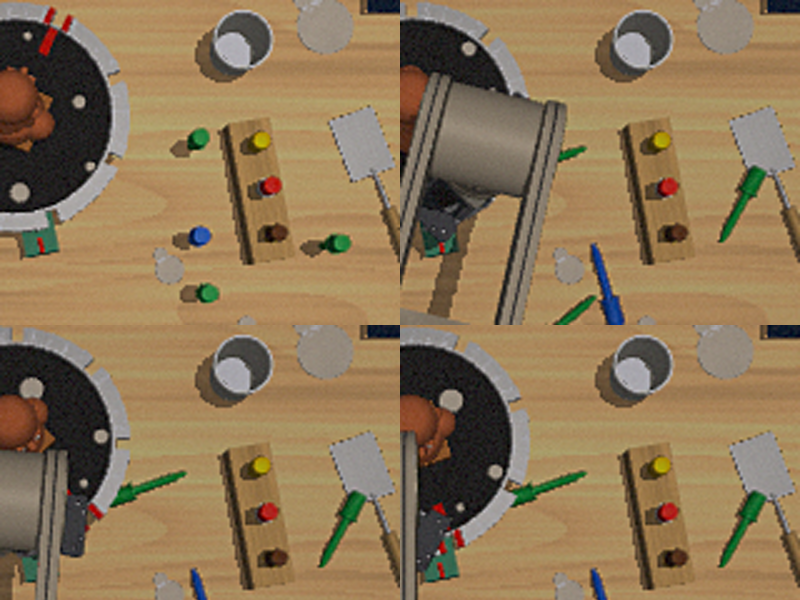

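All four look-alikes had stood balanced on their tips. They toppled in different directions and nowhere near the arm's path, so they fell by themselves. I'll leave them and turn the remaining 8°.

Emit:
arm_command(
  deltas=[
    [[0.19,0.34,0,0,0,-2],[0.31,0.5,0,0,0,-3],[0.22,0.33,0,0,0,-2],[0.11,0.16,0,0,0,-1],[0,0,0,0,0,0],[0,0,0,0,0,0]],
  ],
)

```text
t: 8.37
tool_pos: [0.5026, 0.074, 0.1061]
orientation: [-2.994, 0.943, -0.003]
force: [-6.8, 3.7, 17.6]
opening: 0.0005
gripper_force: 8.7
```

```bash
python3 -c "
from red import *
s=monitor.read_state();print(s['force'],s['tool_pos'],s['q']);show(5)"
```

```text
[-6.8250507   3.74718054 17.62035872] [0.50263912 0.07397099 0.10613729] [ 4.40795611e-02 -3.77173236e-02  1.87149601e+00  1.51059028e-03
  1.30524788e+00  2.22444259e+00]
top 16 311.3 204.4 0.094 -167.29
top 15 317.7 217.5 0.1397 -162.8
top 13 310.5 219.4 0.1408 -172.48
top 11 315.9 227.5 0.1691 -167.8
scene 6 304.2 182.0 0.1375 -163.18
```

Emit:
arm_command(
  deltas=[
    [[0,0,0.1,0,0,0],[0,0,0.2,0,0,0],[0,0,0.7,0,0,0],[0,0,2,0,0,0],[0,0,3,0,0,0],[0,0,3,0,0,0],[0,0,3,0,0,0],[0,0,1,0,0,0]],
  ],
)

```text
t: 9.13
tool_pos: [0.5034, 0.0728, 0.239]
orientation: [-2.994, 0.943, -0.01]
force: [1.3, 0.6, 1.0]
opening: 0.0006
gripper_force: 0.0
```

Emit:
arm_command(
  deltas=[
    [[-0.8,-0.9,0,0,0,4],[-0.8,-0.9,0,0,0,4],[-0.8,-0.9,0,0,0,4],[-0.8,-0.9,0,0,0,4],[-0.8,-0.9,0,0,0,4],[-0.8,-0.9,0,0,0,4],[-0.8,-0.9,0,0,0,4],[-0.8,-0.9,0,0,0,4],[-0.8,-0.9,0,0,0,4],[-0.8,-0.9,0,0,0,4],[0,0,0,0,0,4],[0,0,0,0,0,4]],
  ],
)

```text
t: 10.13
tool_pos: [0.421, -0.0177, 0.2331]
orientation: [3.121, 0.36, -0.001]
force: [1.0, -0.3, -0.1]
opening: 0.0003
gripper_force: 0.0
```

```bash
python3 -c "
from red import *
s=monitor.read_state();print(s['force'],s['tool_pos'],s['orientation'],s['q']);show(6)
M=model('wrist');print(M[0]['fx'],-M[1].T@M[2],M[1][2]);cv2.imwrite('pics/w6.png',eyes.read_camera('wrist'))
for p in [(.4565,-.0202,.1),(.505,-.318,.124),(.43,-.026,.072)]:print(proj(M,p))"
```

```text
[ 1.03975344 -0.32798731 -0.10723157] [ 0.42095624 -0.01765964  0.23306521] [ 3.12084526e+00  3.60082167e-01 -1.15974657e-03] [-1.63528462e-01 -3.77432455e-01  1.92854974e+00 -2.44086851e-04
  1.59117351e+00  1.17751948e+00]
320.401489233558 [ 0.4959003  -0.00110905  0.39771856] [-0.26982789 -0.06315974 -0.96083493]
(np.float64(331.6935598987904), np.float64(151.6978501438229))
(np.float64(676.130635471892), np.float64(178.77713558664212))
(np.float64(330.27189368555867), np.float64(173.96515156164352))
```

View pics/w6.png

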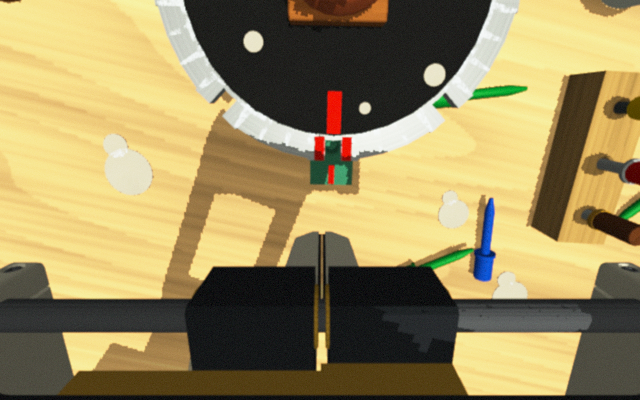

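The wrist view shows the bar at (334,112), the stripes at (319,148) and (346,148), the pointer line at (331,174), and the bracket visible through the notch. The pin's red handle is at the right edge, about (630,172).

```bash
python3 -c "
from red import *
im=cv2.imread('pics/w6.png');M=model('wrist');h=np.array([.5943,.0098])
b,g,r=[im[...,i].astype(int) for i in range(3)]
c,l,s,ce=cv2.connectedComponentsWithStats(((r>90)&(g<0.38*r)&(b<0.45*r)).astype(np.uint8))
for i in range(1,c):
    if s[i,4]<8: continue
    for z in (.072,.104,.108):
        p=plane(M,*ce[i],z); d=p[:2]-h; print(s[i],ce[i].round(1),z,p.round(4),np.hypot(*d).round(4),np.degrees(np.arctan2(d[1],d[0])).round(2))
# rubber ellipse centre from the rubber edge -> hub
dm=((im.max(2)<60)).astype(np.uint8);dm[210:]=0
c,l,s,ce=cv2.connectedComponentsWithStats(dm);i=l[60,330];ct=max(cv2.findContours((l==i).astype(np.uint8),0,1)[0],key=cv2.contourArea).reshape(-1,2)
P=np.array([plane(M,u,v,.108)[:2] for u,v in ct if v>3]);
for _ in range(6):
    A=np.c_[2*P,np.ones(len(P))];x=np.linalg.lstsq(A,(P**2).sum(1),rcond=None)[0];R=np.sqrt(x[2]+x[:2]@x[:2]);e=np.abs(np.hypot(*(P-x[:2]).T)-R);P=P[e<max(.002,np.percentile(e,85))] if _<5 else P
print('fit',x[:2],R,len(P),e.max())
"
```

```text
[326  90  17  45 662] [333.8 111.9] 0.072 [ 0.4914 -0.0148  0.072 ] 0.1058 -166.53
[326  90  17  45 662] [333.8 111.9] 0.104 [ 0.4919 -0.0135  0.104 ] 0.1051 -167.19
[326  90  17  45 662] [333.8 111.9] 0.108 [ 0.4919 -0.0133  0.108 ] 0.105 -167.27
[315 137   9  23 203] [318.9 147.9] 0.072 [ 0.4537 -0.0085  0.072 ] 0.1418 -172.6
[315 137   9  23 203] [318.9 147.9] 0.104 [ 0.4579 -0.0077  0.104 ] 0.1375 -172.67
[315 137   9  23 203] [318.9 147.9] 0.108 [ 0.4584 -0.0077  0.108 ] 0.137 -172.68
[341 138  10  23 204] [346. 149.] 0.072 [ 0.4588 -0.0355  0.072 ] 0.1429 -161.51
[341 138  10  23 204] [346. 149.] 0.104 [ 0.4624 -0.0321  0.104 ] 0.1384 -162.36
[341 138  10  23 204] [346. 149.] 0.108 [ 0.4629 -0.0317  0.108 ] 0.1378 -162.46
[328 165   6  19 107] [330.6 173.9] 0.072 [ 0.4302 -0.0262  0.072 ] 0.168 -167.61
[328 165   6  19 107] [330.6 173.9] 0.104 [ 0.4367 -0.0238  0.104 ] 0.1611 -167.97
[328 165   6  19 107] [330.6 173.9] 0.108 [ 0.4375 -0.0235  0.108 ] 0.1603 -168.02
fit [0.5949877  0.00846892] 0.12369866665858231 357 0.0018103739603051727
```

Mark and bracket agree to about 0.2°, so the wheel is set. Next is the pin.

Emit:
arm_command(
  deltas=[
    [[0.44,-2.5,0,0,0,0],[0.44,-2.5,0,0,0,0],[0.44,-2.5,0,0,0,0],[0.44,-2.5,0,0,0,0],[0.44,-2.5,0,0,0,0],[0.44,-2.5,0,0,0,0],[0.44,-2.5,0,0,0,0],[0.44,-2.5,0,0,0,0],[0.44,-2.5,0,0,0,0],[0.44,-2.5,0,0,0,0],[0,-2.5,0,0,0,0],[0,-2.5,0,0,0,0]],
  ],
  gripper=1,
)

```text
t: 11.28
tool_pos: [0.4656, -0.3181, 0.233]
orientation: [-3.121, -0.353, 0.001]
force: [-0.3, 0.6, -0.2]
opening: 0.0761
gripper_force: 0.0
```

```bash
cat > pinm.py <<'E'
from red import *
import sys
s=monitor.read_state();print(s['tool_pos'],s['orientation'],s['q'])
M=model('wrist');im=eyes.read_camera('wrist');tag=sys.argv[1];cv2.imwrite(f'pics/w{tag}.png',im)
print([x.round(4).tolist() for x in (M[1].ravel(),M[2])], M[0]['cx'],M[0]['cy'])
b,g,r=[im[...,i].astype(int) for i in range(3)]
for k,m in dict(red=(r>90)&(g<0.38*r)&(b<0.45*r),yel=(r>110)&(g>0.65*r)&(b<0.3*r)).items():
    c,l,st,ce=cv2.connectedComponentsWithStats(m.astype(np.uint8))
    for i in range(1,c):
        if st[i,4]>60: print(k,st[i],ce[i].round(1),plane(M,*ce[i],.124).round(4),plane(M,*ce[i],.107).round(4))
print(proj(M,(.505,-.318,.124)))
E
python3 pinm.py 7
```

```text
[ 0.46558449 -0.3181478   0.23302545] [-3.12109407e+00 -3.52693806e-01  9.90521484e-04] [-6.90362055e-01  2.81377553e-02  1.56975660e+00 -1.34156451e-05
  1.54459239e+00  6.55382819e-01]
[[0.2236, -0.9747, -0.0002, -0.9365, -0.2149, 0.277, -0.27, -0.0617, -0.9609], [-0.4154, 0.3309, 0.5093]] 321.41316428953996 196.3055343000774
red [  2 110  15  25 228] [  9.3 121.5] [ 0.4685 -0.052   0.124 ] [ 0.464  -0.0364  0.107 ]
red [314 137  26  27 546] [326.5 150.1] [ 0.5044 -0.3149  0.124 ] [ 0.5021 -0.3157  0.107 ]
red [ 29 142  10  19 111] [ 33.6 150.9] [ 0.4478 -0.0713  0.124 ] [ 0.442  -0.0569  0.107 ]
yel [322  63  28  31 628] [335.6  77.5] [ 0.5627 -0.3088  0.124 ] [ 0.5641 -0.3092  0.107 ]
yel [489 326  10  19  89] [494.4 335.1] [ 0.3597 -0.524   0.124 ] [ 0.3485 -0.5377  0.107 ]
(np.float64(330.16020168984306), np.float64(150.21576704554184))
```

Emit:
arm_command(
  deltas=[
    [[1.0,0,0,0,0,0],[1.0,0,0,0,0,0],[1.0,0,0,0,0,0],[1.0,0,0,0,0,0],[0,0,0,0,0,0],[0,0,0,0,0,0]],
  ],
)

```text
t: 11.83
tool_pos: [0.5064, -0.3161, 0.2336]
orientation: [-3.121, -0.359, 0.001]
force: [-0.2, -0.4, 0.7]
opening: 0.0931
gripper_force: 0.0
```

```bash
python3 pinm.py 8
```

```text
[ 0.50640796 -0.31612336  0.23357685] [-3.12074865e+00 -3.59225520e-01  5.04747830e-04] [-6.43896891e-01  1.16777093e-01  1.47582616e+00 -4.90250175e-05
  1.54938568e+00  6.97691755e-01]
[[0.2277, -0.9737, 0.0002, -0.9357, -0.2188, 0.2767, -0.2693, -0.0632, -0.961], [-0.4244, 0.3679, 0.5202]] 321.41316428953996 196.3055343000774
red [  7 154  14  23 202] [ 13.4 164.6] [ 0.4713 -0.0518  0.124 ] [ 0.4645 -0.0364  0.107 ]
red [ 32 180   9  17  95] [ 36.3 187.9] [ 0.4543 -0.0708  0.124 ] [ 0.4465 -0.0566  0.107 ]
red [306 184  25  23 459] [318.5 195. ] [ 0.5048 -0.3151  0.124 ] [ 0.5001 -0.3161  0.107 ]
yel [314 112  27  28 566] [327.2 125.5] [ 0.5654 -0.3086  0.124 ] [ 0.5644 -0.3091  0.107 ]
yel [527 326  10  18  82] [532.5 334. ] [ 0.4112 -0.56    0.124 ] [ 0.4007 -0.5761  0.107 ]
(np.float64(321.69693064631343), np.float64(195.46154413068328))
```

View pics/w8.png

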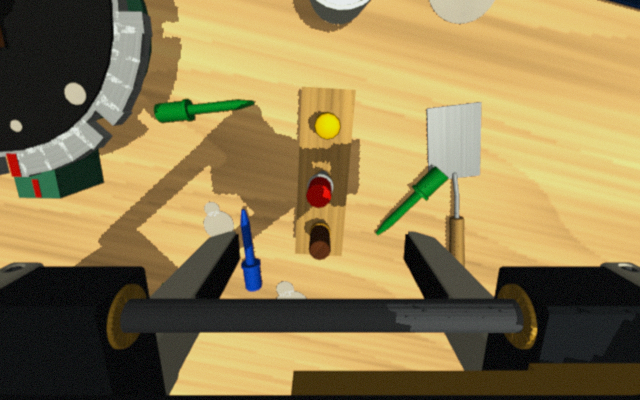

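The wrist view shows the red handle at (318,192), centred between the open fingers, with rasp and gouge in line along the rack and clear of the finger paths. The pin head works out at (0.5045, −0.316, about 0.121), which agrees with the given height.

Emit:
arm_command(
  deltas=[
    [[-0.2,0,-1,0,0,0],[0,0,-2,0,0,0],[0,0,-2.5,0,0,0],[0,0,-2.5,0,0,0],[0,0,-2.5,0,0,0],[0,0,-2,0,0,0],[0,0,-1,0,0,0],[0,0,-0.5,0,0,0],[0,0,0,0,0,0],[0,0,0,0,0,0]],
  ],
)

```text
t: 12.72
tool_pos: [0.5039, -0.3175, 0.0948]
orientation: [3.12, 0.356, 0.001]
force: [-0.2, 0.8, 0.8]
opening: 0.0931
gripper_force: 0.0
```

Emit:
arm_command(
  deltas=[
    [[0,0,0,0,0,0],[0,0,0,0,0,0],[0,0,0,0,0,0],[0,0,0,0,0,0],[0,0,0,0,0,0],[0,0,0,0,0,0],[0,0,0,0,0,0],[0,0,0,0,0,0],[0,0,0,0,0,0],[0,0,0,0,0,0],[0,0,0,0,0,0]],
  ],
  gripper=-1,
  squeeze=25,
)

```text
t: 13.63
tool_pos: [0.5035, -0.3171, 0.0937]
orientation: [-3.121, -0.356, 0.0]
force: [-0.7, -0.7, -0.3]
opening: 0.0242
gripper_force: 0.0
```

Emit:
arm_command(
  deltas=[
    [[0,0,0,0,0,0],[0,0,0,0,0,0],[0,0,0,0,0,0],[0,0,0,0,0,0]],
  ],
)

```text
t: 13.97
tool_pos: [0.5035, -0.317, 0.0937]
orientation: [-3.121, -0.356, 0.0]
force: [-0.7, -0.5, -0.1]
opening: 0.0227
gripper_force: 25.0
```

Emit:
arm_command(
  deltas=[
    [[0,0,0.5,0,0,0],[0,0,1,0,0,0],[0,0,1,0,0,0],[0,0,1.5,0,0,0],[0,0,2,0,0,0],[0,0,2,0,0,0],[0,0,2,0,0,0],[0,0,2,0,0,0],[0,0,1,0,0,0],[0,0,0,0,0,0],[0,0,0,0,0,0]],
  ],
)

```text
t: 14.88
tool_pos: [0.5039, -0.3173, 0.2244]
orientation: [3.12, 0.356, 0.002]
force: [-0.2, 1.0, -2.7]
opening: 0.0224
gripper_force: 25.0
```

```bash
python3 -c "
from red import *
s=monitor.read_state();print(s['tool_pos'],s['orientation'],s['force'],s['opening'])
M=model('wrist');im=eyes.read_camera('wrist');cv2.imwrite('pics/w9.png',im)
t=eyes.read_camera('scene');cv2.imwrite('pics/s9.png',t);S=model('scene')
p=s['tool_pos'];print([proj(S,p+[0,0,d]) for d in (.022,-.092)],proj(M,p),proj(M,p-[0,0,.092]))
x,y=map(int,proj(S,p))
cv2.imwrite('pics/c9.png',np.hstack([cv2.resize(t[y-70:y+70,x-70:x+70],(400,400),interpolation=2),cv2.resize(im[60:340,180:460],(400,400))]))"
```

```text
[ 0.50389223 -0.3173382   0.22444957] [3.12018017e+00 3.56449019e-01 1.83862998e-03] [-0.19386516  0.99357552 -2.65929461] 0.022352141360253784
[(np.float64(214.58059891114095), np.float64(192.63655278749917)), (np.float64(221.74149755443682), np.float64(223.59532995645668))] (np.float64(319.2483338146095), np.float64(245.99181486624872)) (np.float64(319.7721203337694), np.float64(199.26353742721122))
```

View pics/c9.png

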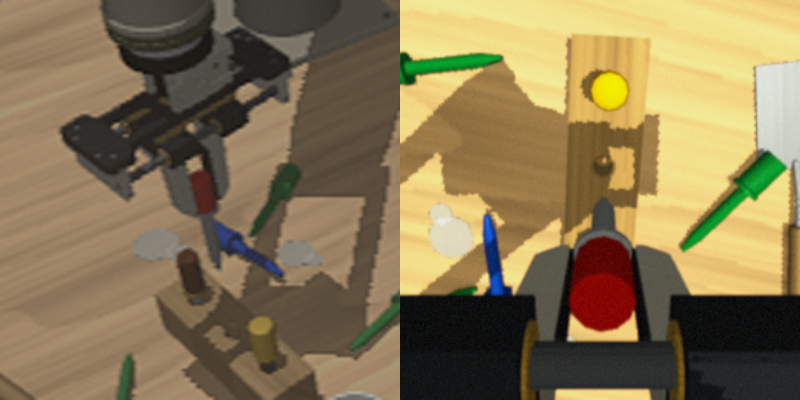

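The pin is held nearly upright, its tip at about (322,201) in the wrist picture. Its rack hole is empty, and rasp and gouge are still standing.

```bash
python3 -c "
from red import *
s=monitor.read_state();p=s['tool_pos'];S=model('scene');M=model('wrist')
x,y=map(int,proj(S,p))
r1=ray(M,180+(603-400)*.7,60+199*.7);r2=ray(S,x-70+217*.35,y-70+268*.35)
print(tri(r1,r2)); q=plane(M,180+203*.7,60+199*.7,p[2]-.0837); print('tip',q,'offset from tcp',q-p)
im=cv2.imread('pics/w9.png');d=im[190:300,300:350]
b,g,r=[d[...,i].astype(int) for i in range(3)]
for yy in range(6,34,3):
    row=d[yy].max(1); print(yy+190,row[10:38])
"
```

```text
(array([ 0.50536739, -0.31734256,  0.1369098 ]), [np.float64(0.0006165768664612643), np.float64(0.0006165768664613601)])
tip [ 0.50552727 -0.31777417  0.13854328] offset from tcp [ 0.00257629 -0.00112049 -0.0837    ]
196 [121 117 117 111 111 116 122 113 118 114 112 112 116 117 116 116 119 117
 113 115 114 117 118 112 117 118 118 114]
199 [119 119 111 109 116 113 119 115 113 101  81  70  68  67  73  96 115 118
 116 112 110 117 115 116 118 118 119 118]
202 [120 120 115 113 116 117 108  83  73  66  67  63  73  66  70  69  72  88
 109 109 112 113 113 117 118 118 126 117]
205 [120 119 111 110 116  93  70  65  63  68  67  66  71  72  72  67  69  62
  66 122 196 209 206 199 175 172 185 209]
208 [122 117 112 109  92  69  63  63  68  65  66  68  71  71  68  71  68  67
  62  89 163 205 216 223 225 228 229 225]
211 [151 155 188 197 138  76  62  60  66  64  68  68  71  66  67  68  65  58
  67  74 138 207 217 222 226 228 230 226]
214 [225 217 207 198 127  65  66  69  65  69  70  65  67  67  72  68  68  69
  67  65 124 202 219 224 226 228 230 221]
217 [225 213 208 188 102  55  62  63  66  65  63  68  70  71  73  68  67  66
  68  64 121 200 221 224 227 231 228 221]
220 [152 116 116 103  74  68  65  68  70  74  69  75  76  76  75  72  65  69
  68  65  99 163 203 224 228 230 226 218]
223 [ 76  76  85  88 103  99 101 101 102 104 104 105 101 102 104 108 105 102
 107 104  92  84  77  82 106 153 193 207]
```

Emit:
arm_command(
  deltas=[
    [[-0.4,1.5,0,0,0,0],[-0.4,2.7,0,0,0,0],[-0.5,3,0,0,0,0],[-0.5,3,0,0,0,0],[-0.5,3,0,0,0,0],[-0.5,3,0,0,0,0],[-0.5,3,0,0,0,0],[-0.5,3,0,0,0,0],[-0.5,3,0,0,0,0],[-0.5,3,0,0,0,0],[0,1.5,0,0,0,0],[0,0,0,0,0,0]],
  ],
)

```text
t: 15.98
tool_pos: [0.4544, -0.0172, 0.2222]
orientation: [-3.119, -0.361, 0.003]
force: [-0.4, 0.2, -1.8]
opening: 0.0225
gripper_force: 25.0
```

Emit:
arm_command(
  deltas=[
    [[0,0,-0.4,0,0,0],[0,0,-0.4,0,0,0],[0,0,-0.3,0,0,0],[0,0,-0.2,0,0,0],[0,0,0,0,0,0],[0,0,0,0,0,0],[0,0,0,0,0,0]],
  ],
)

```text
t: 16.57
tool_pos: [0.4557, -0.0205, 0.2108]
orientation: [3.121, 0.355, 0.0]
force: [-0.3, -0.2, -2.2]
opening: 0.0227
gripper_force: 25.0
```

```bash
python3 -c "
from red import *
s=monitor.read_state();p=s['tool_pos'];print(p,s['force'],s['orientation'])
M=model('wrist');im=eyes.read_camera('wrist');cv2.imwrite('pics/w10.png',im)
for a,c in red(im): print(a,c,plane(M,*c,.104).round(4),plane(M,*c,.072).round(4))
print(proj(M,p-[0,0,.0837]),proj(M,(.457,-.0202,.104)))
cv2.imwrite('pics/c10.png',cv2.resize(im[90:270,220:430],None,fx=3.3,fy=3.3,interpolation=2))"
```

```text
[ 0.45565298 -0.02049289  0.21080574] [-0.34563981 -0.20736114 -2.1638653 ] [3.12139607e+00 3.55438567e-01 1.23168102e-04]
82 [309.6  18.8] [0.589  0.0182 0.104 ] [0.596  0.0209 0.072 ]
76 [338.7  18.9] [ 0.594  -0.0033  0.104 ] [ 0.6015 -0.0032  0.072 ]
658 [321.4 151.7] [ 0.4925 -0.0133  0.104 ] [ 0.4881 -0.0143  0.072 ]
217 [306.5 188.8] [ 0.4579 -0.0079  0.104 ] [ 0.4494 -0.0083  0.072 ]
211 [334.6 189.2] [ 0.4631 -0.0319  0.104 ] [ 0.4552 -0.0352  0.072 ]
2389 [321.4 259.2] [ 0.3946 -0.0359  0.104 ] [ 0.3787 -0.0396  0.072 ]
(np.float64(319.8439501836544), np.float64(202.0793534129174)) (np.float64(319.97163668085363), np.float64(192.85886591800613))
```

View pics/c10.png

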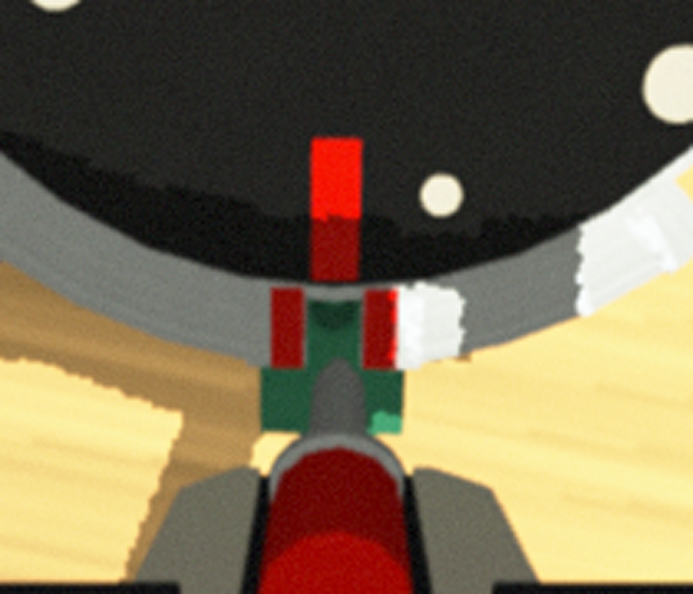

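The tip is at (322,201) full-frame. The socket's dark edge shows through the notch at (321,189), between the stripes at (306,189) and (335,189). In the same camera the tip needs about +2 mm in x and +1 mm in y.

Emit:
arm_command(
  deltas=[
    [[0.11,0.07,-0.3,0,0,0],[0.11,0.06,-0.4,0,0,0],[0,0,-0.4,0,0,0],[0,0,-0.4,0,0,0],[0,0,-0.3,0,0,0],[0,0,-0.3,0,0,0],[0,0,-0.3,0,0,0],[0,0,-0.2,0,0,0],[0,0,0,0,0,0]],
  ],
)

```text
t: 17.37
tool_pos: [0.4574, -0.0188, 0.1841]
orientation: [-3.121, -0.357, 0.001]
force: [-1.0, -0.6, -1.4]
opening: 0.0223
gripper_force: 25.0
```

Emit:
arm_command(
  deltas=[
    [[0,0,-0.2,0,0,0],[0,0,-0.2,0,0,0],[0,0,-0.2,0,0,0],[0,0,-0.2,0,0,0],[0,0,0,0,0,0]],
  ],
)

```text
t: 17.78
tool_pos: [0.4575, -0.0188, 0.1762]
orientation: [-3.121, -0.357, 0.001]
force: [0.5, -0.7, -1.1]
opening: 0.0225
gripper_force: 25.0
```

Emit:
arm_command(
  deltas=[
    [[0,0,-0.2,0,0,0],[0,0,-0.2,0,0,0],[0,0,-0.2,0,0,0],[0,0,-0.2,0,0,0],[0,0,-0.2,0,0,0],[0,0,0,0,0,0]],
  ],
)

```text
t: 18.28
tool_pos: [0.4575, -0.0187, 0.1662]
orientation: [-3.121, -0.357, 0.001]
force: [-0.4, -0.3, -0.7]
opening: 0.0226
gripper_force: 25.0
```

Emit:
arm_command(
  deltas=[
    [[0,0,-0.2,0,0,0],[0,0,-0.2,0,0,0],[0,0,-0.2,0,0,0],[0,0,-0.2,0,0,0],[0,0,0,0,0,0]],
  ],
)

```text
t: 18.7
tool_pos: [0.4574, -0.0187, 0.1581]
orientation: [-3.121, -0.357, 0.001]
force: [0.1, -0.2, -1.4]
opening: 0.0224
gripper_force: 25.0
```

Emit:
arm_command(
  deltas=[
    [[0,0,-0.15,0,0,0],[0,0,-0.15,0,0,0],[0,0,-0.15,0,0,0],[0,0,0,0,0,0]],
  ],
)

```text
t: 19.03
tool_pos: [0.4576, -0.0188, 0.1539]
orientation: [-3.121, -0.357, 0.001]
force: [0.0, -1.0, -1.1]
opening: 0.0223
gripper_force: 25.0
```

Emit:
arm_command(
  deltas=[
    [[0,0,-0.15,0,0,0],[0,0,-0.15,0,0,0],[0,0,-0.15,0,0,0],[0,0,0,0,0,0]],
  ],
)

```text
t: 19.37
tool_pos: [0.4576, -0.0187, 0.1493]
orientation: [-3.121, -0.357, 0.001]
force: [0.0, 0.6, -1.2]
opening: 0.0222
gripper_force: 25.0
```

Emit:
arm_command(
  deltas=[
    [[0,0,-0.15,0,0,0],[0,0,-0.15,0,0,0],[0,0,-0.15,0,0,0],[0,0,-0.15,0,0,0],[0,0,0,0,0,0]],
  ],
)

```text
t: 19.78
tool_pos: [0.4575, -0.0188, 0.1433]
orientation: [-3.121, -0.357, 0.001]
force: [-0.4, -0.4, -1.3]
opening: 0.0224
gripper_force: 25.0
```

Tip at about 60 mm and inside the socket with no contact force. I'll go on down.

Emit:
arm_command(
  deltas=[
    [[0,0,-0.15,0,0,0],[0,0,-0.15,0,0,0],[0,0,-0.15,0,0,0],[0,0,-0.15,0,0,0],[0,0,0,0,0,0]],
  ],
)

```text
t: 20.2
tool_pos: [0.4574, -0.0188, 0.1373]
orientation: [-3.121, -0.356, 0.001]
force: [-0.1, 0.3, -1.1]
opening: 0.0229
gripper_force: 25.0
```

Emit:
arm_command(
  deltas=[
    [[0,0,-0.15,0,0,0],[0,0,-0.15,0,0,0],[0,0,-0.15,0,0,0],[0,0,0,0,0,0]],
  ],
)

```text
t: 20.53
tool_pos: [0.4574, -0.0188, 0.1327]
orientation: [-3.121, -0.357, 0.001]
force: [-2.2, -0.2, -0.9]
opening: 0.0226
gripper_force: 25.0
```

Emit:
arm_command(
  deltas=[
    [[0,0,-0.15,0,0,0],[0,0,-0.15,0,0,0],[0,0,-0.15,0,0,0],[0,0,0,0,0,0]],
  ],
)

```text
t: 20.87
tool_pos: [0.4575, -0.0188, 0.1283]
orientation: [-3.121, -0.357, 0.001]
force: [-2.2, -0.5, -1.4]
opening: 0.0228
gripper_force: 25.0
```

Emit:
arm_command(
  deltas=[
    [[-0.03,0,-0.15,0,0,0],[0,0,-0.15,0,0,0],[0,0,-0.15,0,0,0],[0,0,-0.15,0,0,0],[0,0,0,0,0,0]],
  ],
)

```text
t: 21.28
tool_pos: [0.4573, -0.0188, 0.1223]
orientation: [-3.121, -0.356, 0.0]
force: [-0.7, -0.2, -2.8]
opening: 0.0223
gripper_force: 25.0
```

Emit:
arm_command(
  deltas=[
    [[0,0,-0.06,0,0,0],[0,0,-0.06,0,0,0],[0,0,-0.06,0,0,0],[0,0,0,0,0,0],[0,0,0,0,0,0]],
  ],
)

```text
t: 21.7
tool_pos: [0.4574, -0.0188, 0.1209]
orientation: [-3.121, -0.357, 0.0]
force: [-2.4, -0.3, -1.2]
opening: 0.0228
gripper_force: 25.0
```

Emit:
arm_command(
  deltas=[
    [[0,0,-0.05,0,0,0],[0,0,-0.05,0,0,0],[0,0,0,0,0,0],[0,0,0,0,0,0]],
  ],
)

```text
t: 22.03
tool_pos: [0.4574, -0.0188, 0.1199]
orientation: [-3.121, -0.357, 0.0]
force: [-2.2, -1.3, -0.1]
opening: 0.0223
gripper_force: 25.0
```

Emit:
arm_command(
  deltas=[
    [[0,0,-0.05,0,0,0],[0,0,-0.05,0,0,0],[0,0,0,0,0,0],[0,0,0,0,0,0]],
  ],
)

```text
t: 22.37
tool_pos: [0.4577, -0.0188, 0.1195]
orientation: [3.121, 0.357, 0.001]
force: [-4.1, -0.0, 6.0]
opening: 0.0228
gripper_force: 25.0
```

Floor contact came at the predicted height. I'll press slightly more, then release.

Emit:
arm_command(
  deltas=[
    [[0,0,-0.05,0,0,0],[0,0,0,0,0,0],[0,0,0,0,0,0]],
  ],
)

```text
t: 22.62
tool_pos: [0.458, -0.0189, 0.1194]
orientation: [3.121, 0.357, 0.002]
force: [-4.4, -0.8, 8.5]
opening: 0.0228
gripper_force: 25.0
```

Emit:
arm_command(
  deltas=[
    [[0,0,0,0,0,0],[0,0,0,0,0,0],[0,0,0,0,0,0],[0,0,0,0,0,0],[0,0,0,0,0,0],[0,0,0,0,0,0],[0,0,0,0,0,0],[0,0,0,0,0,0]],
  ],
  gripper=0.1,
)

```text
t: 23.28
tool_pos: [0.4575, -0.0188, 0.1184]
orientation: [-3.121, -0.357, 0.0]
force: [-0.1, -0.2, -0.6]
opening: 0.0511
gripper_force: 0.0
```

Emit:
arm_command(
  deltas=[
    [[0,0,0.5,0,0,0],[0,0,1.5,0,0,0],[0,0,2,0,0,0],[0,0,2.5,0,0,0],[0,0,2.5,0,0,0],[0,0,2.5,0,0,0],[-1,0,1,0,0,0],[-2,0,0,0,0,0],[-1,0,0,0,0,0],[0,0,0,0,0,0],[0,0,0,0,0,0]],
  ],
)

```text
t: 24.2
tool_pos: [0.4177, -0.0188, 0.2439]
orientation: [3.121, 0.356, 0.002]
force: [0.7, -0.8, -0.6]
opening: 0.0509
gripper_force: 0.0
```

```bash
python3 -c "
from red import *
s=monitor.read_state();print(s['tool_pos'],s['force'])
M=model('wrist');im=eyes.read_camera('wrist');S=model('scene');t=eyes.read_camera('scene');cv2.imwrite('pics/w12.png',im)
for n,(mm,ii) in dict(w=(M,im),s=(S,t)).items():
  print(n,[(proj(mm,(.457,-.0202,z))) for z in (.116,.150)],[(a,c) for a,c in red(ii) if a>20])
cv2.imwrite('pics/c12.png',np.hstack([cv2.resize(im[40:280,200:440],(400,400)),cv2.resize(t[130:260,255:385],(400,400),interpolation=2)]))"
```

```text
[ 0.41766942 -0.01883046  0.24391758] [ 0.73566233 -0.8355665  -0.5844143 ]
w [(np.float64(331.13186994668683), np.float64(148.10668724777892)), (np.float64(332.39972713059876), np.float64(153.59215847908314))] [(np.int32(623), array([332.4, 107.6])), (np.int32(120), array([317.4, 139.6])), (np.int32(805), array([333.8, 154.9]))]
s [(np.float64(305.7826861867851), np.float64(176.8913714849209)), (np.float64(305.3881996318117), np.float64(168.27771126231653))] [(np.int32(4354), array([485. ,  92.7])), (np.int32(255), array([459.5, 107.1]))]
```

View pics/c12.png

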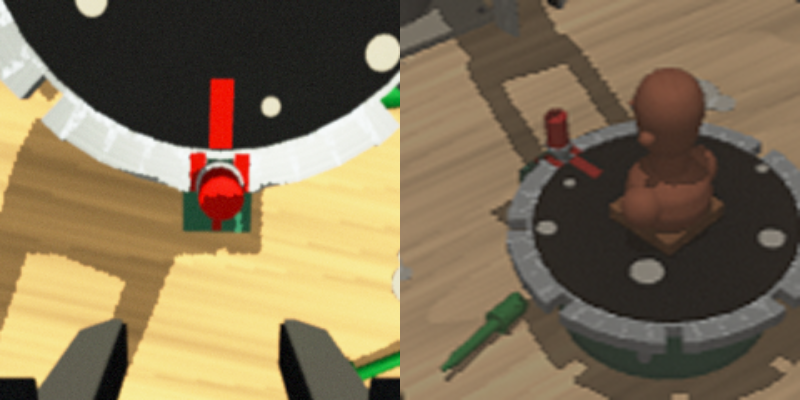

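The pin stands upright in the red-marked notch with its collar just above the facing (wrist crop about (220,190)). The face looks over the bracket and the gripper is clear, so I'm handing in.

```bash
python3 -c "
from plant import ticket
print(ticket.close_job())"
```

```text
the job is handed in; nothing more can be done
None
```

The job is handed in: the wheel is turned so the face looks out over the bracket, and the pin is fully home in the socket and released; the four blue and green look-alikes, which stood on their tips, are lying on the bench, apparently toppled on their own since the arm passed well above them.

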